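# Clamp the bracket blank and punch its drill spot

## Robot

A 6-joint arm with a two-finger parallel gripper is mounted at the origin on the work surface. World frame = base frame: x ahead of the robot, y to its left, z up, the work surface at z = 0. Lengths are in m, angles in rad, forces in N, time in s.
With the tool pointing down it reaches from about 0.375 to 0.9 m from the base axis. Payload 3.1 kg.
Tool frame: the origin (TCP) lies midway between the tips of the shut fingers; the grasp point (between the pads) lies 19 mm behind it (pinch_z is the distance from the TCP to the grasp point, in m); y points along the fingers, z is the direction in which the jaws open and shut, and the axes are right-handed (so a half turn about y gives the same grasp; the last joint's range is limited). The gripper opens to 87 mm and grips with 3 to 60 N. Pads are 19 mm wide; open, the fingers measure 117 mm over their backs; the gripper's body (75 mm by 190 mm) begins 51 mm behind the grasp point.
Start: joints at [1.014, 0.527, 1.433, -0, 1.181, -0.178], TCP at [0.231, 0.581, 0.223] pointing down, gripper open.
Joint ranges: [-3.08, 3.08], [-0.75, 2.2], [0.22, 2.44], [-1.43, 4.57], [0, 2.65], [-2.85, 2.85]. Speed limits (rad/s): [2.79, 2.79, 3.14, 3.14, 3.14, 3.14].

## Interface

Orientations are given as a unit quaternion [x, y, z, w].
In Python, from rig import * gives the robot as it stands.
- The arm moves only by the tool drive_tool, never from a script. Its argument "plan" is a list of rows, each a list of 7 numbers: the shift along the tool's x, y, z in mm, then the turn, a rotation vector about the tool's x, y, z in degrees, then the finger opening in mm, from 0 to 87. A call has 1 to 10 rows; each row is the pose to reach, as a shift and turn from the pose commanded when the call began, along the tool's axes at that moment; what a row does not reach only later rows make up. A row lasts 1/10 s, in which the tool goes at most 50 mm and 8.59 degrees, less where a joint would pass 70% of its speed; a pose out of reach is approached as far as the arm can. A call with a gripper value outside its range is refused whole. The fingers move at their own pace and stop on an object; "newtons" is the grip in N (left out, the last holds). Time passes only in rows, so rows that repeat a pose let the fingers close. It gives the time, the measured TCP pose, the force and the opening at its end, in the units of the state.
- get_obs(): the state, without advancing time (a new reading comes with each control period).
- camera(name): name is "scene" or "top" or "wrist"; returns the picture (480x640x3 uint8, blue, green, red); there is no depth.
- get_calibration(name): a dict with "fx", "fy", "cx", "cy" (pixels), "origin" and "rotation" of the camera in the world; the wrist camera has in their place "tool_from_camera" (4x4, takes a point from camera to tool coordinates, whose origin is the TCP and whose axes are the tool frame's). Camera axes: x right, y down, z forward; pixel columns grow to the right and rows downward; lengths in m; the calibration is good to about 2 mm. A picture is of the moment at which its call begins: read the wrist's pose just before it. get_calibration takes no time and is no camera call.
- hand_in(): hands the job in, once; it reports no verdict.
Trained networks look in the newest picture that a camera, given by its name, has taken for a name from the list of things; names that differ only in an ending like _2 or _b are one class to them, and where a whole thing is asked for, a point or a joint stands for the part that bears it (a point fixed in the world has none). Each returns a list of dicts, best first, with "conf" (0 to 1); they miss things now and then, are a little off and sometimes report something else, mostly with a low value. They report only what shows in the picture. A call takes as long as a camera call. They do not tell look-alikes from the thing itself.
- spot_in(camera, target): "location" ([column, row] in pixels, amid what is visible of it).
- mark_of(camera, target): "location" ([column, row] in pixels: a listed point, or the origin of a listed thing).
The state is a dict: "time": time; "q": joint angles; "joint_velocities": joint speeds; "joint_torque": joint torques, N m; "position": TCP position; "tool_rot": TCP orientation; "ft_force": force on the tool from outside, world axes, zero at the start; "moment": the same for the moment, N m; "grip_width": finger opening in m.
Only numpy, scipy, OpenCV 4.12 (cv2) and the standard library are available. Lean on these libraries where they do the work, as an engineer would, in place of code of your own. Each camera call takes 0.05 s, during which the arm holds its last target. There are 200 camera calls.

## Task

First open the clamp's air valve fully, swinging its handle round to the stop so that it lies along the pipe and the clamp comes down on the bracket blank. Then set the guided centre punch upright on the scribed cross of the blank, without dropping it, and press its cap straight down until the hidden spring snaps. Let the cap spring back and leave the punch standing on the cross with the valve open; do not shift the blank, and leave the jar and the oil can where they stand.

Things in the scene. Friction and masses are not known exactly. Their poses are not given: they have to be found in the camera images.
- fixture: Aluminium drilling fixture bolted to the bench. Origin on the bench; bed 20 mm high, spanning x -90..90, y -150..190 mm. A low dark fence (32 mm above the bench) runs along y at x 40..52, y -145..25. A pipe runs along y at x 50, 40 mm above the bench, from the air clamp (upright at x 76, y 0) to a brass valve at y 130
- clamp_pad (a point): underside of the clamp's rubber pad, 14 mm above the blank when the valve is shut; it comes down on the blank as the valve opens. The clamp's level arm is 20 mm wide, 12 mm thick, and runs 80 mm from the upright towards the fixture's -x; its top is 90 mm above the bench when up
- valve (a joint): quarter-turn ball valve in the clamp's air pipe, rad: 0 shut (handle across the pipe, pointing to the fixture's -x), 1.571 open (handle along the pipe, pointing to the fixture's +y, away from the clamp), hard stops at both ends. From above it opens clockwise. It stays where left; about 0.12 N m, 1.5 N near the handle's end
- valve_pivot (a point): the valve handle's vertical axis, at the handle's mid-height, 74 mm above the bench (fixture axes)
- valve_grip (a point): point on the handle 80 mm from its pivot, mid-height (74 mm above the bench). The handle is a level steel bar 14 mm wide and 14 mm high (67..81 mm above the bench) that reaches 100 mm from the pivot; free space of 45 mm below it down to the bed. From the pivot the handle runs along this point's own -x
- blank: loose flat steel bracket blank, 100 x 150 x 6 mm (x, y, z), 0.6 kg, lying on the bed (its top 26 mm above the bench). Origin at the centre of its underside. Two 14 mm holes at x -27, y 55 and y 20; the scribed cross is near its other end
- mark (a point): the drill spot: the crossing of two thin scribed lines, about 80 mm long, on the top face of the blank, 26 mm above the bench
- punch: guided spring-loaded centre punch standing upright on the bench, 100 mm tall, bare steel, about 0.4 kg: round flat foot 60 mm diameter, 8 mm thick, short cone above it to 14 mm, sleeve 30 mm diameter up to 66 mm (the place to grip), stem 18 mm diameter, dark cap 26 mm diameter from 84 to 100 mm. Origin at the centre of the foot's underside, where the point strikes; z up
- punch_cap (a joint): travel of the punch's cap and stem into the sleeve, m: 0 up, 0.011 fully down (hard stop). Pressing takes about 2 N at first, rising to about 15 N at 8 mm, where the spring snaps and the force falls to about 8 N at 11 mm; it has snapped beyond 9.5 mm. The cap springs back up when let go
- punch_top (a point): centre of the top face of the punch's cap, 100 mm above the foot's underside when up
- jar: bystander: lidded glass jar, 66 mm diameter, 85 mm tall; origin under its centre
- oiler: bystander: steel oil can with a conical spout, 64 mm diameter, 115 mm tall; origin under its centre
Things that resemble listed ones, but are neither listed nor needed, are in the scene too. Leave any orange or purple look-alike of the blank alone. Leave any green or yellow look-alike of the punch alone.

How it is judged:
On the way, in this order (a step that is already met when the one before it is completed fails the run):
1. valve turned open to its stop (within 5 degrees), punch not yet on the blank (value of joint valve above 1.48 rad and distance between punch and mark above 0.03 m), for 0.2 s.
2. punch standing upright on the cross (within 6 mm), cap still up (horizontal distance between punch and mark below 0.006 m and z of punch in the frame of mark below 0.003 m and angle between punch's own z axis and vertical below 0.05 rad and value of joint punch_cap below 0.004 m), for 0.2 s.
3. cap pressed past the snap (9.5 mm) with the punch upright on the cross and the valve open (value of joint punch_cap above 0.0095 m and horizontal distance between punch and mark below 0.006 m and z of punch in the frame of mark below 0.003 m and angle between punch's own z axis and vertical below 0.06 rad and value of joint valve above 1.45 rad), for 0.04 s.
At the end, for the whole second after the job is handed in: Valve open within 7 degrees of its stop; punch standing released, upright and at rest on the blank with the centre of its foot within 7 mm of the cross; cap back up (within 3 mm); blank within 10 mm of where it began (value of joint valve above 1.45 rad and horizontal distance between punch and mark below 0.007 m and z of punch in the frame of mark below 0.003 m and angle between punch's own z axis and vertical below 0.05 rad and value of joint punch_cap below 0.003 m and linear speed of punch below 0.02 m/s and distance of blank from where it was at the start of the episode below 0.01 m); the robot touches nothing.
It fails at once if punch dropped or knocked flying (moving faster than 0.45 m/s with nothing gripping it) (linear speed of punch above 0.45 m/s and contact force between the fingers and punch below 0.2 N).
It fails at once if blank shifted by more than 20 mm (distance of blank from where it was at the start of the episode above 0.02 m).
It fails at once if jar or oil can tipped or pushed more than 40 mm (distance of any of jar, oiler from where it was at the start of the episode above 0.04 m or angle between any of jar, oiler's own z axis and vertical above 0.5 rad).
It also fails if it takes over 70 s, if anything falls off the work surface, if the arm or the gripper's body presses on something with over 40 N, if the wrist force passes 120 N, or if a joint passes its speed limit or range.

## Working session

There is one attempt and no reset: what is moved stays moved. The work goes in short steps, Python scripts to look and compute and a tool call to move; the robot and the scene stay as the last step left them, time stands still between calls to the robot, and variables do not carry over. Pictures are saved under pics/ and viewed, about 8 in all and at most 12, crops included, and the job is handed in when it is done.

Besides the shell and the picture viewer there is one more tool, called after "Call:" as a command line: name --pt "numbers of a row" for each row, then --argument value for the rest. drive_tool: Moves the arm, as the interface text tells. Its arguments: {"type":"object","properties":{"plan":{"type":"array","items":{"type":"array","items":{"type":"number"}}},"newtons":{"type":"number"}},"required":["plan"]}

```bash
mkdir -p pics; ls; cat > h.py <<'E'
from rig import *
import numpy as np, cv2
from scipy.spatial.transform import Rotation as R
def cam(name):
    c=get_calibration(name)
    if 'origin' in c: return c,np.array(c['origin']),np.array(c['rotation'])
    o=get_obs(); T=np.array(c['tool_from_camera']); Rt=R.from_quat(o['tool_rot']).as_matrix()
    return c,Rt@T[:3,3]+np.array(o['position']),Rt@T[:3,:3]
def ray(name,px,z):
    c,o,r=cam(name)
    d=r@np.array([(px[0]-c['cx'])/c['fx'],(px[1]-c['cy'])/c['fy'],1]); return o+d*(z-o[2])/d[2]
def proj(name,p):
    c,o,r=cam(name); v=r.T@(np.array(p)-o); return np.array([c['cx']+c['fx']*v[0]/v[2],c['cy']+c['fy']*v[1]/v[2]])
def rnd(l,n=3): return np.round(l,n).tolist()
E
python3 - <<'E'
from h import *
Z=dict(fixture=0,clamp_pad=.04,valve_pivot=.074,valve_grip=.074,blank=.02,mark=.026,punch=0,punch_top=.1,jar=0,oiler=0)
for n in ('top','scene'):
    im=camera(n); cv2.imwrite(f'pics/{n}0.png',im)
    for t,z in Z.items():
        print(n,t,[(round(d['conf'],2),rnd(d['location'],0),rnd(ray(n,d['location'],z)[:2])) for d in mark_of(n,t)[:4]])
o=get_obs();print({k:rnd(v) for k,v in o.items()}); print(R.from_quat(o['tool_rot']).as_matrix().round(2))
E
```

```text
picsTraceback (most recent call last):
  File "<stdin>", line 6, in <module>
  File "h.py", line 11, in ray
    d=r@np.array([(px[0]-c['cx'])/c['fx'],(px[1]-c['cy'])/c['fy'],1]); return o+d*(z-o[2])/d[2]
      ~^~~~~~~~~~~~~~~~~~~~~~~~~~~~~~~~~~~~~~~~~~~~~~~~~~~~~~~~~~~~~~
ValueError: matmul: Input operand 1 has a mismatch in its core dimension 0, with gufunc signature (n?,k),(k,m?)->(n?,m?) (size 3 is different from 4)
```

View pics/top0.png

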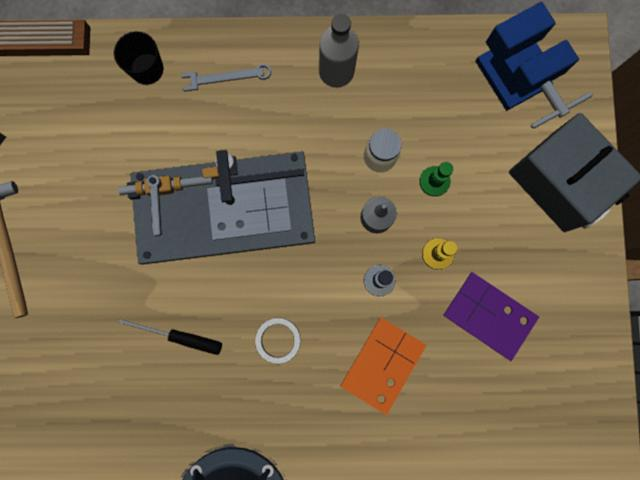

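The top view shows the fixture at about (225,207), the valve pivot at (153,182) with its handle end at (157,235), and the cross at (267,210). The steel punch is at (380,280), the oil can at (379,213) and the jar at (383,150). The green punch (437,180), yellow punch (440,252), orange blank and purple blank are decoys.

```bash
python3 - <<'E'
from rig import *
print(get_calibration('top'));print(get_calibration('wrist'))
E
sed -i "s/np.array(c\['rotation'\])$/rot(c['rotation'])/; s/^def cam/def rot(r):\n    r=np.array(r); return R.from_quat(r).as_matrix() if r.shape==(4,) else r\ndef cam/" h.py
cat > m.py <<'E'
from h import *
Z=dict(fixture=0,clamp_pad=.04,valve_pivot=.074,valve_grip=.074,blank=.02,mark=.026,punch=0,punch_top=.1,jar=0,oiler=0)
for n in ('top','scene'):
    im=camera(n); cv2.imwrite(f'pics/{n}0.png',im)
    for t,z in Z.items():
        print(n,t,[(round(d['conf'],2),rnd(d['location'],0),rnd(ray(n,d['location'],z)[:2])) for d in mark_of(n,t)[:4]])
o=get_obs();print({k:rnd(v) for k,v in o.items()}); print(R.from_quat(o['tool_rot']).as_matrix().round(2))
E
python3 m.py
```

```text
{'fx': 557.5405618259019, 'fy': 557.5405618259019, 'cx': 305.91009711525317, 'cy': 244.02421696130585, 'origin': array([ 0.34838824, -0.15083455,  1.06956815]), 'rotation': array([-0.70331983,  0.70819651, -0.03865702,  0.04800569])}
{'fx': 395.7230842004325, 'fy': 395.7230842004325, 'cx': 315.20484087858586, 'cy': 238.30610730670935, 'tool_from_camera': array([[-1.03800571e-03,  9.61108550e-01,  2.76168929e-01,
        -7.54879630e-02],
       [ 1.02509890e-03, -2.76167910e-01,  9.61108857e-01,
        -1.62012847e-01],
       [ 9.99998936e-01,  1.28073695e-03, -6.98567450e-04,
         6.87643266e-05],
       [ 0.00000000e+00,  0.00000000e+00,  0.00000000e+00,
         1.00000000e+00]])}
top fixture [(0.85, [229.0, 206.0], [0.556, 0.012]), (0.56, [376.0, 217.0], [0.532, -0.273])]
top clamp_pad [(0.62, [229.0, 199.0], [0.562, 0.007])]
top valve_pivot [(0.81, [153.0, 181.0], [0.589, 0.142])]
top valve_grip [(0.58, [159.0, 226.0], [0.506, 0.128])]
top blank [(0.89, [486.0, 314.0], [0.344, -0.472]), (0.86, [250.0, 209.0], [0.546, -0.03]), (0.67, [380.0, 158.0], [0.643, -0.282]), (0.6, 
[... 1023 characters left out ...]
ch_top [(0.65, [190.0, 206.0], [0.452, -0.39]), (0.58, [146.0, 254.0], [0.609, -0.385]), (0.44, [251.0, 204.0], [0.403, -0.278])]
scene jar [(0.61, [190.0, 327.0], [0.657, -0.281])]
scene oiler [(0.62, [228.0, 285.0], [0.541, -0.268]), (0.47, [361.0, 315.0], [0.521, -0.004])]
{'time': 1.2, 'q': [1.014, 0.528, 1.433, 0.0, 1.181, -0.178], 'joint_velocities': [0.002, 0.001, 0.002, -0.001, -0.0, -0.001], 'joint_torque': [0.001, -44.003, -17.698, 0.063, 0.051, -0.0], 'position': [0.231, 0.581, 0.223], 'tool_rot': [0.694, -0.133, 0.133, -0.694], 'ft_force': [-0.374, -0.258, 0.306], 'moment': [0.03, -0.007, 0.002], 'grip_width': 0.088}
[[ 0.93 -0.    0.37]
 [-0.37 -0.    0.93]
 [-0.   -1.   -0.  ]]
```

View pics/scene0.png

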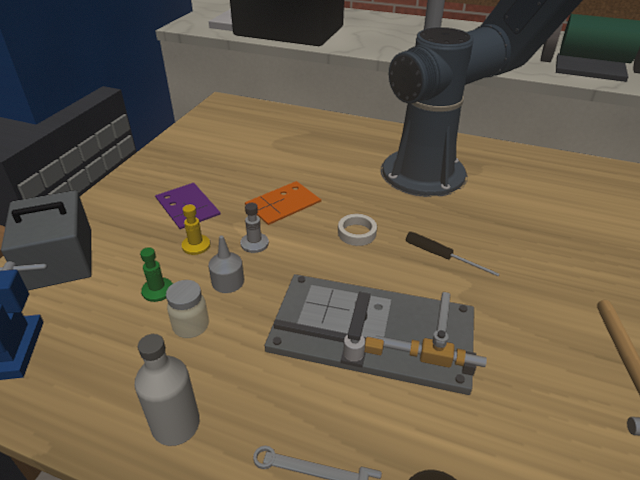

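The scene view agrees with the top view. The steel punch stands at (253,239) and the blank is clamped in the fixture; the look-alikes are coloured. Fixture yaw is about 7°. I'm moving above the handle's closed side with the tool aligned to the fixture.

Call:
drive_tool --pt "45 0 -35 0 -7 0 0" --pt "90 0 -70 0 -14 0 0" --pt "135 0 -105 0 -21 0 0" --pt "180 10 -140 0 -28 0 0" --pt "220 15 -175 0 -28.7 0 0" --pt "265 20 -210 0 -28.7 0 0" --pt "310 25 -245 0 -28.7 0 0" --pt "355 30 -280 0 -28.7 0 0" --pt "400 35 -315 0 -28.7 0 0" --pt "440 40 -345 0 -28.7 0 0"

```text
time: 2.2
position: [0.4821, 0.1478, 0.1884]
tool_rot: [-0.706, -0.043, 0.043, 0.706]
ft_force: [0.6, -0.5, 0.7]
grip_width: 0.0153
```

```bash
cat > w.py <<'E'
from h import *
import sys
def look(tag,names,n='wrist'):
    o=get_obs(); im=camera(n); cv2.imwrite(f'pics/{tag}.png',im)
    print(rnd(o['time']),'pos',rnd(o['position'],4),'yaw x',np.degrees(np.arctan2(*R.from_quat(o['tool_rot']).as_matrix()[[1,0],0])).round(2),'F',rnd(o['ft_force'],1),'w',rnd(o['grip_width'],4))
    for t,z in names.items():
        print(t,[(round(d['conf'],2),rnd(d['location'],0),rnd(ray(n,d['location'],z)[:2],4)) for d in mark_of(n,t)[:4]])
E
python3 - <<'E'
from w import *
look('w1',dict(valve_pivot=.074,valve_grip=.074,mark=.026,clamp_pad=.04,fixture=0))
E
```

```text
2.2 pos [0.4821, 0.1478, 0.1884] yaw x 6.98 F [0.6, -0.5, 0.7] w 0.0153
valve_pivot [(0.68, [288.0, 360.0], [0.5927, 0.1351])]
valve_grip [(0.96, [289.0, 269.0], [0.5125, 0.1307])]
mark [(0.89, [64.0, 264.0], [0.548, -0.0633])]
clamp_pad [(0.74, [137.0, 292.0], [0.5598, 0.0069])]
fixture []
```

View pics/w1.png

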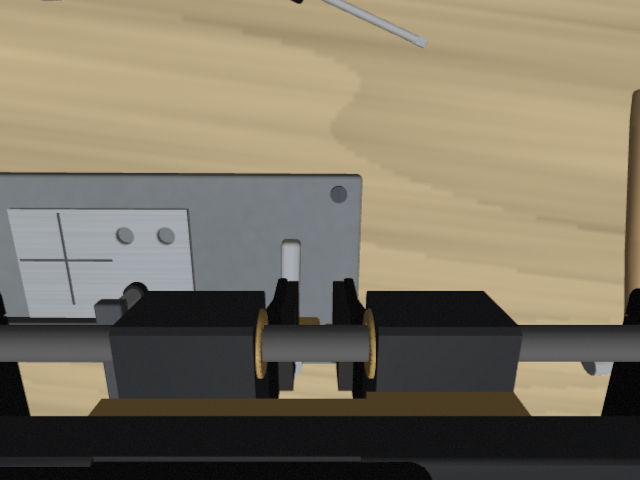

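The wrist view shows the fixture square to the image, so the 7° yaw is right, with the handle at column 290. The arm was still settling, so I'm finishing the approach and descending beside the handle.

Call:
drive_tool --pt "7 0 -14 0 0 0 0" --pt "7 40 -14 0 0 0 0" --pt "7 70 -14 0 0 0 0" --pt "7 70 -14 0 0 0 0" --pt "7 70 -14 0 0 0 0"

```text
time: 3.0
position: [0.4897, 0.1371, 0.1184]
tool_rot: [0.706, 0.043, -0.044, -0.706]
ft_force: [0.7, 0.2, 0.4]
grip_width: 0.0003
```

```bash
python3 - <<'E'
from w import *
look('w2',dict(valve_pivot=.074,valve_grip=.074,mark=.026))
E
```

```text
3.0 pos [0.4897, 0.1371, 0.1184] yaw x 7.09 F [0.7, 0.2, 0.4] w 0.0003
valve_pivot []
valve_grip [(0.86, [305.0, 300.0], [0.5126, 0.1334])]
mark [(0.8, [19.0, 282.0], [0.5465, -0.0643]), (0.51, [304.0, 300.0], [0.535, 0.1346])]
```

View pics/w2.png

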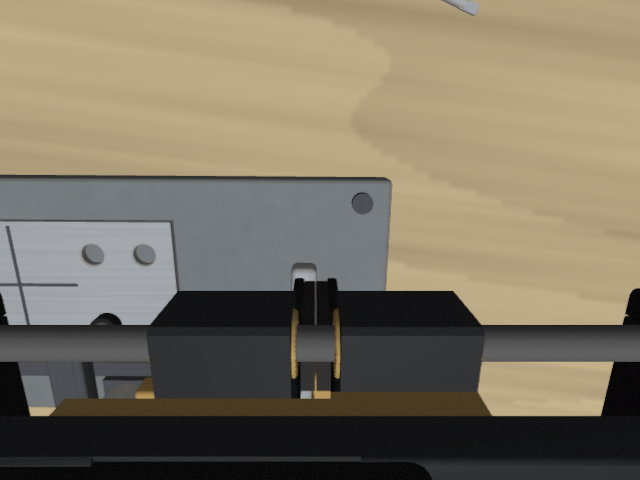

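The grip end of the handle is at (304,275), just under the fingers at this height. I'm shifting sideways first, then going down.

Call:
drive_tool --pt "15 0 -30 0 0 0 0" --pt "27 0 -55 0 0 0 0" --pt "27 0 -55 0 0 0 0" --pt "27 40 -55 0 0 0 0" --pt "27 66 -55 0 0 0 0" --pt "27 66 -55 0 0 0 0" --pt "27 66 -50 0 0 0 0" --pt "27 66 -40 0 0 0 0" --pt "27 66 -35 0 0 0 0"

```text
time: 4.1
position: [0.5215, 0.1065, 0.0538]
tool_rot: [-0.706, -0.044, 0.042, 0.706]
ft_force: [0.1, -0.5, 0.4]
grip_width: 0.0005
```

Call:
drive_tool --pt "-2 0 10 0 0 0 0" --pt "-5 0 23 0 0 0 0" --pt "-4 0 34 0 0 0 0" --pt "-3 0 43 0 0 0 0" --pt "0 0 53 0 0 0 0" --pt "4 0 63 0 0 0 0" --pt "10 0 73 0 0 0 0" --pt "17 0 81 0 0 0 0" --pt "26 0 88 0 0 0 0" --pt "35 0 94 0 0 0 0"

```text
time: 5.1
position: [0.5443, 0.2035, 0.052]
tool_rot: [-0.706, -0.043, 0.044, 0.706]
ft_force: [-0.7, -2.7, -0.0]
grip_width: 0.0005
```

Call:
drive_tool --pt "10 0 4 0 0 0 0" --pt "19 0 7 0 0 0 0" --pt "24 0 8 0 0 0 0" --pt "27 0 8 0 0 0 0" --pt "27 0 8 0 0 0 0"

```text
time: 5.6
position: [0.5621, 0.2126, 0.0515]
tool_rot: [0.707, 0.037, -0.05, -0.705]
ft_force: [-14.2, -5.1, 10.2]
grip_width: 0.0006
```

```bash
python3 - <<'E'
from w import *
look('t2',dict(valve_pivot=.074,valve_grip=.074),'top')
look('s2',dict(valve_grip=.074),'scene')
a=cv2.imread('pics/t2.png')[130:280,90:290]; b=cv2.imread('pics/s2.png')[250:400,300:500]
cv2.imwrite('pics/c2.png',cv2.resize(np.hstack([a,b]),None,fx=2,fy=2,interpolation=cv2.INTER_CUBIC))
E
```

```text
5.6 pos [0.5621, 0.2126, 0.0515] yaw x 7.0 F [-14.2, -5.1, 10.2] w 0.0006
valve_pivot [(0.77, [152.0, 182.0], [0.5868, 0.1426])]
valve_grip [(0.63, [379.0, 281.0], [0.4034, -0.2671])]
5.75 pos [0.5621, 0.2126, 0.0515] yaw x 6.99 F [-14.2, -4.5, 8.1] w 0.0005
valve_grip [(0.75, [492.0, 350.0], [0.5819, 0.2174]), (0.53, [252.0, 241.0], [0.4796, -0.2406])]
```

View pics/c2.png

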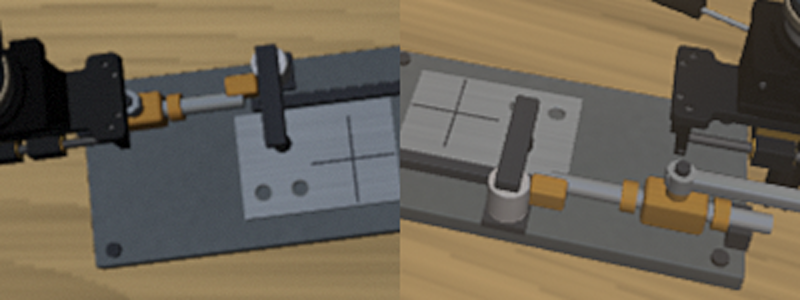

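The right-hand crop shows the handle running from (680,175) to the right, parallel to the pipe, and the 14 N reading says it is on its stop. I'm backing off and going to the punch.

Call:
drive_tool --pt "-15 0 0 0 0 0 0" --pt "-35 0 0 0 0 0 0" --pt "-35 -40 0 0 0 0 0" --pt "-40 -80 -10 0 0 0 30" --pt "-60 -120 -40 0 0 0 80" --pt "-80 -150 -80 0 0 0 80" --pt "-105 -150 -130 0 0 0 80" --pt "-130 -150 -175 0 0 0 80" --pt "-155 -150 -220 0 0 0 80" --pt "-180 -150 -265 0 0 0 80"

```text
time: 6.85
position: [0.4308, -0.0575, 0.2032]
tool_rot: [0.706, 0.045, -0.042, -0.705]
ft_force: [1.4, 0.0, -0.1]
grip_width: 0.0485
```

Call:
drive_tool --pt "-24 0 -45 0 0 0 80" --pt "-48 0 -90 0 0 0 80" --pt "-72 0 -135 0 0 0 80" --pt "-90 0 -180 0 0 0 80" --pt "-95 0 -203 0 0 0 80" --pt "-95 0 -203 0 0 0 80" --pt "-95 0 -203 0 0 0 80" --pt "-95 0 -203 0 0 0 80"

```text
time: 7.65
position: [0.3604, -0.2675, 0.2022]
tool_rot: [-0.705, -0.043, 0.043, 0.706]
ft_force: [0.4, 0.0, -0.3]
grip_width: 0.0799
```

```bash
python3 - <<'E'
from w import *
look('s3',dict(valve_grip=.074,valve_pivot=.074,punch=0),'scene')
look('t3',dict(valve_grip=.074,valve_pivot=.074,mark=.026,punch=0),'top')
look('w3',dict(punch=0,punch_top=.1,oiler=0))
a=cv2.imread('pics/t3.png')[130:280,90:290]; b=cv2.imread('pics/w3.png')
cv2.imwrite('pics/c3.png',np.hstack([cv2.resize(a,(400,300)),cv2.resize(b,(400,300))]))
E
```

```text
7.65 pos [0.3604, -0.2675, 0.2022] yaw x 7.03 F [0.4, 0.0, -0.3] w 0.0799
valve_grip []
valve_pivot [(0.96, [438.0, 340.0], [0.5913, 0.1369])]
punch [(0.96, [254.0, 242.0], [0.4053, -0.2797]), (0.87, [196.0, 246.0], [0.4615, -0.3861]), (0.64, [156.0, 288.0], [0.5983, -0.3944])]
7.85 pos [0.3606, -0.2674, 0.2023] yaw x 7.1 F [0.2, 0.3, -0.1] w 0.08
valve_grip [(0.59, [111.0, 186.0], [0.5804, 0.2181])]
valve_pivot [(0.89, [153.0, 182.0], [0.5876, 0.1421])]
mark [(0.79, [265.0, 208.0], [0.5467, -0.0605]), (0.77, [477.0, 302.0], [0.3655, -0.4535]), (0.58, [394.0, 352.0], [0.2762, -0.2974])]
punch [(0.82, [436.0, 253.0], [0.4602, -0.3881]), (0.74, [434.0, 181.0], [0.6018, -0.3879]), (0.63, [377.0, 280.0], [0.4093, -0.272]), (0.17, [151.0, 182.0], [0.6064, 0.1666])]
8.1 pos [0.3604, -0.2683, 0.2023] yaw x 7.03 F [0.5, -0.4, 0.0] w 0.0803
punch [(0.88, [183.0, 292.0], [0.461, -0.3892]), (0.71, [176.0, 413.0], [0.6052, -0.3918]), (0.57, [304.0, 258.0], [0.4101, -0.2739])]
punch_top [(0.82, [294.0, 301.0], [0.4094, -0.278])]
oiler [(0.74, [288.0, 366.0], [0.5316, -0.2765])]
```

View pics/c3.png

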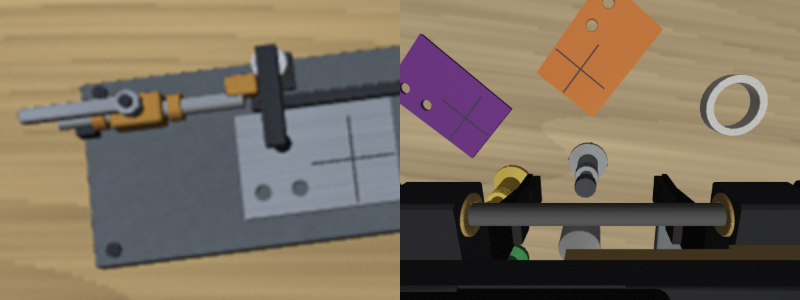

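The left crop shows the handle lying along the pipe past the valve. The right crop shows the steel punch at (588,165), between the fingers; the yellow and green decoys are further left. I'm going above it and looking once more.

Call:
drive_tool --pt "20 0 -6 0 0 0 70" --pt "40 20 -12 0 0 0 70" --pt "47 50 -15 0 0 0 70" --pt "47 80 -15 0 0 0 70" --pt "47 80 -15 0 0 0 70" --pt "47 80 -15 0 0 0 70"

```text
time: 8.9
position: [0.4084, -0.2775, 0.1221]
tool_rot: [-0.705, -0.043, 0.043, 0.706]
ft_force: [1.3, -0.6, 0.9]
grip_width: 0.0702
```

```bash
python3 - <<'E'
from w import *
look('w4',dict(punch=0,punch_top=.1))
print(proj('wrist',[.409,-.277,0]),proj('wrist',[.409,-.277,.1]))
E
```

```text
8.9 pos [0.4084, -0.2775, 0.1221] yaw x 6.99 F [1.3, -0.6, 0.9] w 0.0702
punch [(0.9, [160.0, 280.0], [0.4639, -0.3933]), (0.82, [317.0, 232.0], [0.4112, -0.2775])]
punch_top [(0.94, [316.0, 287.0], [0.4127, -0.278])]
[318.01264787 229.50737254] [318.73202737 280.35415917]
```

View pics/w4.png

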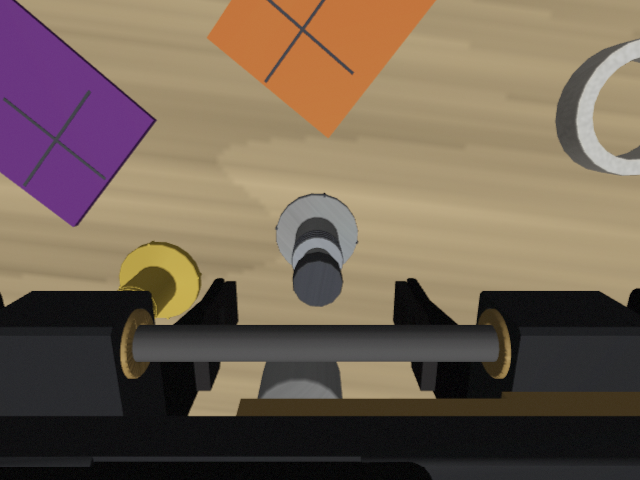

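The punch's foot circle is centred at (317,234) and its cap at (317,284), well centred between the fingers and about 3 mm ahead. Now descending to grip the sleeve.

Call:
drive_tool --pt "3 30 -1 0 0 0 70" --pt "3 60 -1 0 0 0 70" --pt "3 84 -1 0 0 0 70" --pt "3 84 -1 0 0 0 70" --pt "3 84 -1 0 0 0 70" --pt "3 84 -1 0 0 0 20" --pt "3 84 -1 0 0 0 20" --pt "3 84 -1 0 0 0 20" --pt "3 84 -1 0 0 0 20" --pt "3 84 -1 0 0 0 20" --newtons 25

```text
time: 10.05
position: [0.4119, -0.2784, 0.0386]
tool_rot: [0.706, 0.043, -0.043, -0.706]
ft_force: [0.4, -0.2, -0.4]
grip_width: 0.0383
```

Call:
drive_tool --pt "0 0 0 0 0 0 20" --pt "0 0 0 0 0 0 20" --pt "0 0 0 0 0 0 20" --pt "0 0 0 0 0 0 20" --newtons 25

```text
time: 10.45
position: [0.4112, -0.2771, 0.0383]
tool_rot: [-0.705, -0.043, 0.043, 0.707]
ft_force: [-0.5, 4.4, 5.7]
grip_width: 0.0294
```

The punch is gripped at 29.4 mm, which matches the 30 mm sleeve. I'm lifting it and carrying it to a spot beside the cross.

Call:
drive_tool --pt "0 -15 0 0 0 0 20" --pt "0 -50 0 0 0 0 20" --pt "0 -90 0 0 0 0 20" --pt "20 -100 20 0 0 0 20" --pt "50 -100 45 0 0 0 20" --pt "80 -100 70 0 0 0 20" --pt "115 -100 100 0 0 0 20" --pt "145 -100 125 0 0 0 20" --pt "161 -100 136 0 0 0 20" --pt "161 -100 136 0 0 0 20"

```text
time: 11.45
position: [0.557, -0.1221, 0.1372]
tool_rot: [0.706, 0.045, -0.044, -0.705]
ft_force: [-0.4, -0.9, -5.1]
grip_width: 0.0291
```

Call:
drive_tool --pt "0 0 0 0 0 0 20" --pt "0 0 0 0 0 0 20" --pt "0 0 0 0 0 0 20" --pt "0 0 0 0 0 0 20"

```text
time: 11.85
position: [0.5545, -0.1246, 0.1381]
tool_rot: [-0.706, -0.042, 0.043, 0.706]
ft_force: [1.2, -0.0, -5.8]
grip_width: 0.0293
```

```bash
python3 - <<'E'
from w import *
look('w5',dict(mark=.026,punch=.1))
o=get_obs();p=np.array(o['position']); print('foot would project at',proj('wrist',p-[0,0,.0383]))
E
```

```text
11.85 pos [0.5545, -0.1246, 0.1381] yaw x 6.91 F [1.2, -0.0, -5.8] w 0.0293
mark []
punch [(0.82, [316.0, 264.0], [0.5512, -0.1242])]
foot would project at [315.50677591 270.44818869]
```

View pics/w5.png

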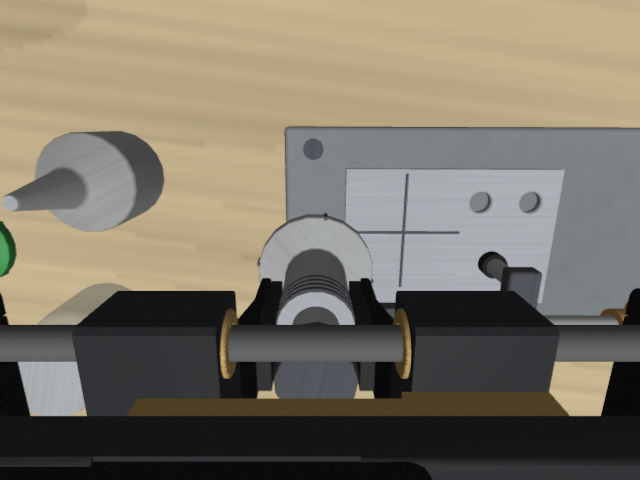

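The cross is at (404,232), clear of the punch. The foot's near rim is at row 215 and spans columns 260–372.

```bash
python3 - <<'E'
from w import *
print('mark',ray('wrist',(404,232.5),.026))
p=np.array(get_obs()['position'])
a=np.linspace(0,6.28,181)
for dx in (-.004,0,.004):
  q=np.array([proj('wrist',p+[dx+.03*np.cos(t),.03*np.sin(t),-.0383]) for t in a]); print(dx,'bottom rim: top row',q[:,1].min().round(1),'cols',q[:,0].min().round(1),q[:,0].max().round(1))
im=cv2.imread('pics/w5.png'); g=cv2.cvtColor(im,cv2.COLOR_BGR2GRAY)
print(g[205:225,312].tolist(), g[262,250:268].tolist(), g[262,365:380].tolist())
g2=cv2.cvtColor(camera('top'),cv2.COLOR_BGR2GRAY)
for d in mark_of('top','mark')[:3]: print('top',rnd(d['location'],1),ray('top',d['location'],.026).round(4))
E
```

```text
mark [ 0.54595559 -0.06133026  0.026     ]
-0.004 bottom rim: top row 208.6 cols 260.5 372.4
0 bottom rim: top row 216.1 cols 259.8 371.2
0.004 bottom rim: top row 223.6 cols 259.2 370.0
[134, 134, 134, 132, 133, 133, 132, 133, 128, 98, 74, 81, 107, 147, 169, 169, 169, 167, 167, 168] [165, 166, 165, 164, 164, 164, 157, 120, 66, 109, 154, 164, 166, 166, 168, 167, 165, 166] [169, 169, 169, 169, 170, 167, 145, 142, 171, 171, 170, 171, 171, 171, 171]
top [477.9, 302.6] [ 0.3652 -0.4557  0.026 ]
top [391.7, 351.7] [ 0.2764 -0.2939  0.026 ]
```

Call:
drive_tool --pt "0 0 25 0 0 0 20" --pt "0 0 50 0 0 0 20" --pt "0 0 64 0 0 0 20" --pt "0 0 64 0 0 0 20" --pt "0 30 64 0 0 0 20" --pt "0 55 64 0 0 0 20" --pt "0 66 64 0 0 0 20" --pt "0 66 64 0 0 0 20" --pt "0 66 64 0 0 0 20" --pt "0 66 64 0 0 0 20"

```text
time: 13.1
position: [0.5485, -0.0609, 0.0734]
tool_rot: [0.706, 0.044, -0.042, -0.705]
ft_force: [0.9, 0.7, -5.2]
grip_width: 0.0289
```

```bash
python3 - <<'E'
from w import *
look('w6',dict(mark=.026,punch=.034))
p=np.array(get_obs()['position']); print('foot at',proj('wrist',p-[0,0,.0383]),'mark',proj('wrist',[.546,-.0613,.026]))
cv2.imwrite('pics/c6.png',cv2.resize(cv2.imread('pics/w6.png')[100:350,190:470],None,fx=2.8,fy=2.4))
E
```

```text
13.1 pos [0.5485, -0.0609, 0.0734] yaw x 6.99 F [0.9, 0.7, -5.2] w 0.0289
mark []
punch [(0.95, [317.0, 268.0], [0.5472, -0.0599]), (0.37, [427.0, 300.0], [0.5581, 0.003])]
foot at [315.56548168 270.32408804] mark [314.6305747  261.12229675]
```

View pics/c6.png

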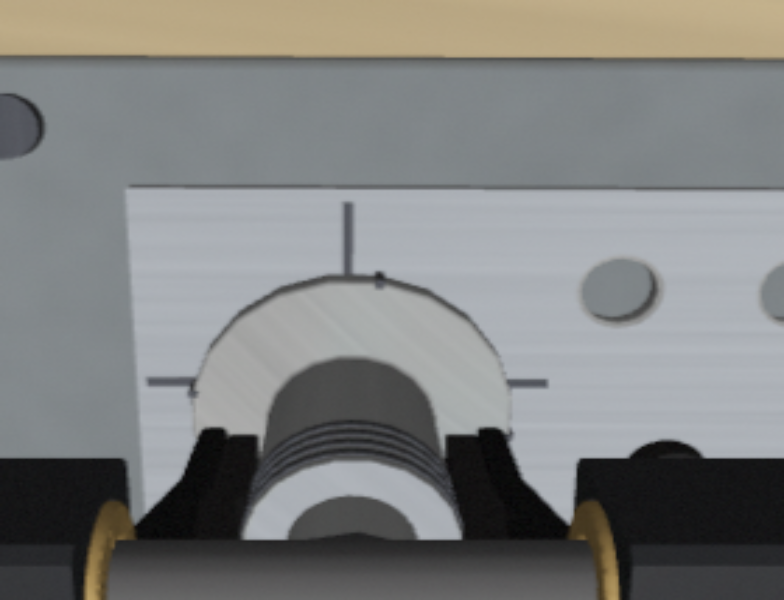

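The cross lines at (314,259) in the full frame straddle the foot, which sits about 2 mm too far ahead. I'm correcting by −2 mm and lowering gently.

Call:
drive_tool --pt "-2 0 -0.5 0 0 0 20" --pt "-2 0 -0.5 0 0 0 20" --pt "-2 3 -0.5 0 0 0 20" --pt "-2 6 -0.5 0 0 0 20" --pt "-2 8 -0.5 0 0 0 20" --pt "-2 8.5 -0.5 0 0 0 20" --pt "-2 8.5 -0.5 0 0 0 20"

```text
time: 13.95
position: [0.5453, -0.061, 0.0643]
tool_rot: [0.706, 0.043, -0.043, -0.706]
ft_force: [-2.0, -0.0, 4.4]
grip_width: 0.0292
```

Contact is made: Fz went from −5 N to +4 N. Releasing and looking.

Call:
drive_tool --pt "0 0 0 0 0 0 20" --pt "0 0 0 0 0 0 34" --pt "0 0 0 0 0 0 40" --pt "0 0 0 0 0 0 46" --pt "0 0 0 0 0 0 46"

```text
time: 14.45
position: [0.5456, -0.061, 0.0636]
tool_rot: [0.706, 0.043, -0.043, -0.706]
ft_force: [0.2, -0.4, 0.3]
grip_width: 0.0441
```

Call:
drive_tool --pt "0 -30 0 0 0 0 46" --pt "0 -60 0 0 0 0 46" --pt "0 -80 0 0 0 0 46" --pt "0 -80 0 0 0 0 0" --pt "0 -80 0 0 0 0 0" --pt "0 -80 0 0 0 0 0" --pt "0 -80 0 0 0 0 0"

```text
time: 15.15
position: [0.5444, -0.0607, 0.1424]
tool_rot: [-0.705, -0.042, 0.044, 0.706]
ft_force: [0.4, -0.3, -0.1]
grip_width: 0.0223
```

```bash
python3 - <<'E'
from w import *
look('w7',dict(punch=.026,punch_top=.126))
for s in (-1,1):
  print('mark px',proj('wrist',[.5455,-.0613,.026]),'cap',proj('wrist',[.5455,-.0613,.126]))
  break
cv2.imwrite('pics/c7.png',cv2.resize(cv2.imread('pics/w7.png')[150:350,215:415],None,fx=3,fy=3))
E
```

```text
15.15 pos [0.5444, -0.0607, 0.1424] yaw x 6.99 F [0.4, -0.3, -0.1] w 0.0223
punch [(0.63, [313.0, 230.0], [0.5431, -0.063]), (0.16, [313.0, 286.0], [0.5863, -0.0572])]
punch_top [(0.68, [314.0, 287.0], [0.5452, -0.0615])]
mark px [314.63292174 233.37194178] cap [314.3469902  287.15559641]
```

View pics/c7.png

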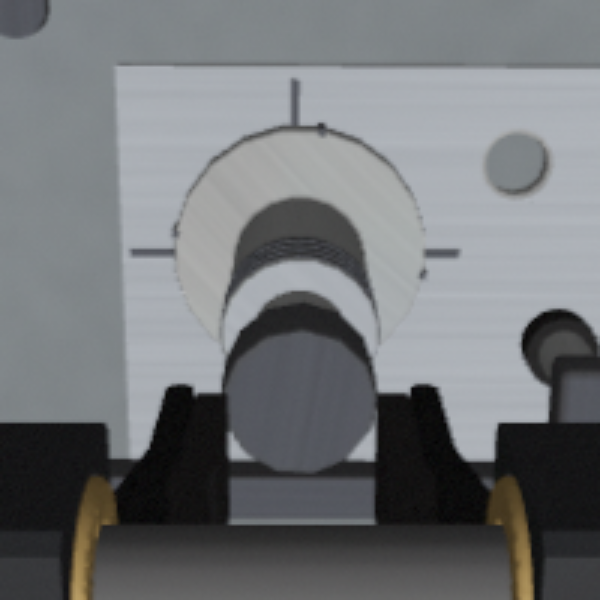

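The foot is centred at (300,252) in the crop and the cross is at (295,252), so they agree to within about 1 mm. The punch is upright with the cap up. Shutting the fingers and pressing.

Call:
drive_tool --pt "0 0 0 0 0 0 0" --pt "0 0 0 0 0 0 0" --pt "0 0 0 0 0 0 0" --pt "0 8 0 0 0 0 0" --pt "0 14 0 0 0 0 0" --pt "0 18 0 0 0 0 0" --pt "0 20 0 0 0 0 0" --pt "0 20 0 0 0 0 0"

```text
time: 16.1
position: [0.545, -0.0608, 0.124]
tool_rot: [-0.706, -0.043, 0.044, 0.706]
ft_force: [-1.6, -0.1, 7.6]
grip_width: 0.0002
```

Call:
drive_tool --pt "0 2 0 0 0 0 0" --pt "0 4 0 0 0 0 0" --pt "0 6 0 0 0 0 0" --pt "0 7 0 0 0 0 0" --pt "0 7.5 0 0 0 0 0" --pt "0 7.5 0 0 0 0 0"

```text
time: 16.7
position: [0.5451, -0.0608, 0.118]
tool_rot: [0.706, 0.043, -0.043, -0.706]
ft_force: [-3.2, 1.4, 14.2]
grip_width: 0.0002
```

Call:
drive_tool --pt "0 1.5 0 0 0 0 0" --pt "0 3 0 0 0 0 0" --pt "0 4 0 0 0 0 0" --pt "0 5 0 0 0 0 0" --pt "0 5 0 0 0 0 0" --pt "0 5 0 0 0 0 0"

```text
time: 17.3
position: [0.5452, -0.0608, 0.1151]
tool_rot: [0.706, 0.044, -0.043, -0.706]
ft_force: [-6.4, 1.2, 27.4]
grip_width: 0.0005
```

The cap is at its hard stop: z 0.115 (11 mm of travel) and 27 N. Retracting straight up and checking.

Call:
drive_tool --pt "0 -4 0 0 0 0 0" --pt "0 -8 0 0 0 0 0" --pt "0 -14 0 0 0 0 0" --pt "0 -24 0 0 0 0 0" --pt "0 -40 0 0 0 0 0" --pt "0 -60 0 0 0 0 0" --pt "0 -80 0 0 0 0 0" --pt "0 -100 0 0 0 0 0" --pt "0 -100 0 0 0 0 0" --pt "0 -100 0 0 0 0 0"

```text
time: 18.3
position: [0.5453, -0.0609, 0.2111]
tool_rot: [0.706, 0.043, -0.043, -0.706]
ft_force: [0.4, -1.0, 0.1]
grip_width: 0.0003
```

```bash
python3 - <<'E'
from w import *
look('w8',dict(punch=.026,punch_top=.126))
print('mark px',proj('wrist',[.5455,-.0613,.026]),'cap',proj('wrist',[.5455,-.0613,.126]))
look('s8',dict(valve_pivot=.074,valve_grip=.074,punch=.026,jar=0,oiler=0),'scene')
a=cv2.imread('pics/w8.png')[120:320,215:415]; b=cv2.imread('pics/s8.png')[240:390,280:520]
cv2.imwrite('pics/c8.png',np.hstack([cv2.resize(a,(400,400)),cv2.resize(b,(400,400))]))
E
```

```text
18.3 pos [0.5453, -0.0609, 0.2111] yaw x 7.0 F [0.4, -1.0, 0.1] w 0.0003
punch [(0.56, [318.0, 214.0], [0.545, -0.0585])]
punch_top [(0.85, [314.0, 242.0], [0.5422, -0.0618])]
mark px [314.45672005 214.24947746] cap [314.23888865 247.27469949]
18.45 pos [0.5445, -0.0607, 0.21] yaw x 6.99 F [-0.5, 0.3, -0.1] w 0.0004
valve_pivot [(0.77, [439.0, 338.0], [0.5874, 0.1389])]
valve_grip [(0.97, [493.0, 353.0], [0.5866, 0.2197]), (0.43, [361.0, 321.0], [0.5985, 0.0156])]
punch [(0.97, [159.0, 289.0], [0.6169, -0.368]), (0.92, [200.0, 245.0], [0.4794, -0.3627]), (0.69, [326.0, 305.0], [0.5423, -0.0641])]
jar [(0.68, [188.0, 325.0], [0.6553, -0.2862])]
oiler [(0.67, [229.0, 283.0], [0.5336, -0.2696])]
```

View pics/c8.png

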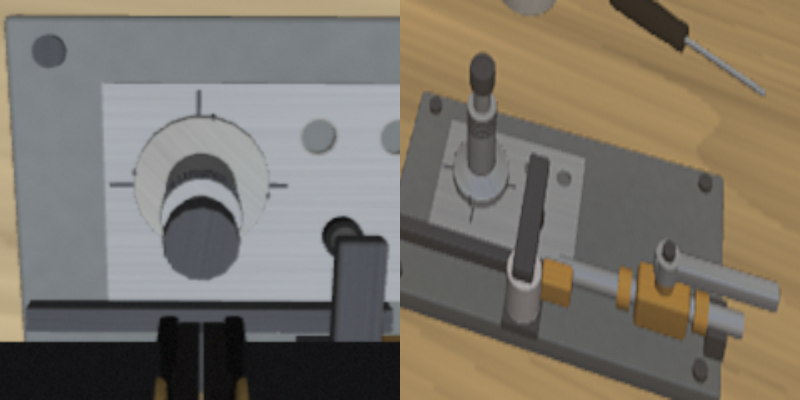

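The left crop shows the punch centred on the cross with its cap up. The right crop shows it upright and the handle along the pipe. I'll check the handle's angle numerically before handing in.

```bash
python3 - <<'E'
from w import *
im=camera('top'); g=cv2.cvtColor(im,cv2.COLOR_BGR2GRAY)
c=g[165:205,90:260]; cv2.imwrite('pics/c9.png',cv2.resize(im[160:210,85:265],None,fx=4.4,fy=4.4,interpolation=cv2.INTER_CUBIC))
k=cv2.createLineSegmentDetector().detect(cv2.resize(im[140:270,85:330],None,fx=3,fy=3,interpolation=cv2.INTER_CUBIC)[:,:,1])[0][:,0]
for s in k:
    a=[s[0]/3+85,s[1]/3+140];b=[s[2]/3+85,s[3]/3+140]
    v=ray('top',a,.074)-ray('top',b,.074); L=np.hypot(*v[:2])
    ang=np.degrees(np.arctan2(v[1],v[0]))%180
    if L>.035 and 80<ang<115: print(rnd(a,0),rnd(b,0),'L',L.round(3),'ang',ang.round(1))
E
```

```text
[296.0, 183.0] [274.0, 185.0] L 0.04 ang 95.8
[307.0, 190.0] [277.0, 194.0] L 0.055 ang 97.1
[315.0, 243.0] [233.0, 253.0] L 0.149 ang 96.7
[276.0, 188.0] [296.0, 185.0] L 0.038 ang 97.5
[241.0, 236.0] [291.0, 229.0] L 0.09 ang 96.8
[234.0, 251.0] [314.0, 241.0] L 0.145 ang 96.7
[277.0, 191.0] [299.0, 189.0] L 0.04 ang 96.6
```

View pics/c9.png

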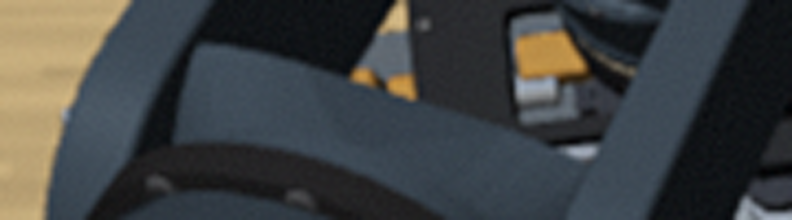

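The arm hides the handle here. I'll use t3, saved after the valve was released; nothing has touched the handle since.

```bash
python3 - <<'E'
from w import *
def segs(f,n,x0,x1,y0,y1,z):
  im=cv2.imread(f); k=cv2.createLineSegmentDetector().detect(cv2.resize(im[y0:y1,x0:x1],None,fx=3,fy=3,interpolation=cv2.INTER_CUBIC)[:,:,1])[0][:,0]
  for s in k:
    a=[s[0]/3+x0,s[1]/3+y0];b=[s[2]/3+x0,s[3]/3+y0]
    p,q=ray(n,a,z),ray(n,b,z);v=p-q; L=np.hypot(*v[:2]); ang=np.degrees(np.arctan2(v[1],v[0]))%180
    if L>.03 and 80<ang<115: print(n,rnd(a,1),rnd(b,1),'L',L.round(3),'ang',ang.round(1))
segs('pics/t3.png','top',90,215,150,210,.074)
segs('pics/s8.png','scene',360,520,310,390,.074)
E
```

```text
top [140.1999969482422, 187.89999389648438] [100.5999984741211, 192.8000030517578] L 0.073 ang 96.8
top [201.3000030517578, 176.60000610351562] [179.6999969482422, 179.39999389648438] L 0.04 ang 97.1
top [100.30000305175781, 190.5] [147.8000030517578, 184.8000030517578] L 0.088 ang 96.5
top [146.39999389648438, 192.8000030517578] [170.10000610351562, 190.3000030517578] L 0.044 ang 95.8
top [119.9000015258789, 192.8000030517578] [137.6999969482422, 191.39999389648438] L 0.033 ang 94.2
top [180.60000610351562, 185.60000610351562] [210.89999389648438, 181.60000610351562] L 0.056 ang 97.2
top [173.10000610351562, 193.3000030517578] [149.6999969482422, 196.3000030517578] L 0.043 ang 97.0
top [197.6999969482422, 164.10000610351562] [214.5, 161.6999969482422] L 0.031 ang 97.6
top [211.8000030517578, 184.1999969482422] [183.5, 187.6999969482422] L 0.052 ang 96.6
scene [442.20001220703125, 389.5] [360.1000061035156, 372.1000061035156] L 0.118 ang 96.7
scene [505.29998779296875, 357.3999938964844] [474.20001220703125, 351.20001220703125] L 0.045 ang 96.5
scene [473.20001220703125, 339.79998779296875] [448.1000061035156, 334.8999938964844] L 0.038 ang 96.4
scene [383.6000061035156, 345.0] [410.70001220703125, 350.3999938964844] L 0.041 ang 96.7
scene [463.8999938964844, 361.6000061035156] [485.1000061035156, 365.1000061035156] L 0.031 ang 99.0
scene [411.1000061035156, 342.8999938964844] [381.20001220703125, 337.1000061035156] L 0.046 ang 97.1
scene [447.0, 341.29998779296875] [506.8999938964844, 352.79998779296875] L 0.089 ang 96.8
scene [423.79998779296875, 352.1000061035156] [451.20001220703125, 357.6000061035156] L 0.041 ang 96.7
scene [363.5, 366.6000061035156] [470.6000061035156, 389.0] L 0.154 ang 96.8
```

The handle lies at 96.5–96.8° and the pipe and fixture at about 96.8°, so the valve is fully open. Handing in.

```bash
python3 -c "
from rig import *
print(hand_in())"
```

```text
the job is handed in; nothing more can be done
None
```

I opened the valve to its stop and stood the steel punch on the scribed cross. I then pressed its cap past the snap to the hard stop, about 11 mm of travel at 27 N. The arm finished straight above, touching nothing, and the job was handed in at about 19 s on the robot's clock (limit 70 s).

Last checks:
- **Valve:** the handle is parallel to the pipe within about 0.5° in both cameras.
- **Punch:** upright, cap back up, foot within about 1 mm of the cross in the close view.
- **Blank, jar and oil can:** their last position readings agree with the first ones to within the detector's scatter. I did not measure the blank's position separately at the end.

Two checks fell short:
- **Valve, top camera:** the arm hid the handle from the top camera at the end. That angle comes from a top picture taken just after I let go of the handle, and from a scene picture taken after the press.
- **Network points:** the valve-grip and punch points the networks gave were a few mm off, so I relied on the line fits and close views.

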